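Trim the throwing wheel's speed controller

ROBOT

A 6-joint arm with a two-finger parallel gripper is mounted at the origin on the work surface. World frame = base frame: x ahead of the robot, y to its left, z up, the work surface at z = 0. Lengths are in m, angles in rad, forces in N, time in s.
With the tool pointing down it reaches from about 0.425 to 1.125 m from the base axis. Payload 14.9 kg.
Tool frame: the origin (TCP) lies midway between the tips of the shut fingers; the grasp point (between the pads) lies 19 mm behind it (ctrl.pinch_z is the distance from the TCP to the grasp point, in m); z points along the fingers, y is the direction in which the jaws open and shut (so a half turn about z gives the same grasp; the last joint's range is limited). The gripper opens to 91 mm and grips with 3 to 60 N. Pads are 32 mm wide; open, the fingers measure 118 mm over their backs; the gripper's body (76 mm by 178 mm) begins 60 mm behind the grasp point.
Start: joints at [-1.212, 0.379, 1.734, -0, 1.028, -0.033], TCP at [0.267, -0.647, 0.214] pointing down, gripper open.
Joint ranges: [-2.77, 2.77], [-0.74, 2.19], [0, 2.66], [-1.06, 4.2], [0.31, 2.87], [-3.08, 3.08]. Speed limits (rad/s): [1.89, 1.89, 2.39, 3.14, 3.14, 3.14].

INTERFACE

Orientations are given as a unit quaternion [x, y, z, w].
In Python, from station import telemetry, get_image, camera_info, ticket, silhouettes, landmark_of, ctrl gives the robot as it stands.
- The arm moves only by the tool jog_arm, never from a script. Its argument "commands" is a list of rows, each a list of 7 numbers: the shift along the tool's x, y, z in mm, then the turn, a rotation vector about the tool's x, y, z in degrees, then the opening in per cent of the stroke, from 0 (shut) to 100 (fully open). A call has 1 to 20 rows; each row is the pose to reach, as a shift and turn from the pose measured when the call began, along the tool's axes at that moment; what a row does not reach only later rows make up. A row lasts 1/8 s, in which the tool goes at most 62.5 mm and 10.7 degrees, less where a joint would pass 70% of its speed; a pose out of reach is approached as far as the arm can. A call with a gripper value outside its range is refused whole. The fingers move at their own pace and stop on an object; "newtons" is the grip in N (left out, the last holds). Time passes only in rows, so rows that repeat a pose let the fingers close. It gives the time, the measured TCP pose, the force and the opening at its end, in the units of the state.
- telemetry.sense(): the state, without advancing time (a new reading comes with each control period).
- get_image(name): name is "scene" or "top" or "wrist"; returns (picture, depth): 420x560x3 uint8, red, green, blue; 420x560 float32, m along the optical axis (not along the pixel's ray), 0 where there is no reading.
- camera_info(name): a dict with "K" (3x3 intrinsics, pixels), "k1" (the pictures are not rectified: a ray, as slopes to the right and down, at radius r is drawn at 1 + k1 r^2 times it, then the intrinsics apply), "camera_from_world" (4x4, takes a point from world to camera coordinates); the wrist camera has in their place "mount" (4x4, takes a point from camera to tool coordinates, whose origin is the TCP and whose axes are the flange's). Camera axes: x right, y down, z forward; pixel columns grow to the right and rows downward; lengths in m; the calibration is good to about 2 mm. A picture is of the moment at which its call begins: read the wrist's pose just before it. camera_info takes no time and is no camera call.
- ticket.job_done(): hands the job in, once; it reports no verdict.
Trained networks look in the newest picture that a camera, given by its name, has taken for a name from the list of things; names that differ only in an ending like _2 or _b are one class to them, and where a whole thing is asked for, a point or a joint stands for the part that bears it (a point fixed in the world has none). Each returns a list of dicts, best first, with "confidence" (0 to 1); they miss things now and then, are a little off and sometimes report something else, mostly with a low value. They report only what shows in the picture. A call takes as long as a camera call. They do not tell look-alikes from the thing itself.
- silhouettes(camera, query): "region" (420x560 bool, what is visible of it) and "location" ([column, row] in pixels, amid what is visible of it).
- landmark_of(camera, query): "location" ([column, row] in pixels: a listed point, or the origin of a listed thing).
The state is a dict: "t": time; "joint_pos": joint angles; "qd": joint speeds; "effort": joint torques, N m; "tcp_pos": TCP position; "tool_rot": TCP orientation; "force": force on the tool from outside, world axes, zero at the start; "torque": the same for the moment, N m; "gripper_width": finger opening in m.
Only numpy, scipy, OpenCV 4.12 (cv2) and the standard library are available. Lean on these libraries where they do the work, as an engineer would, in place of code of your own. Each camera call takes 0.05 s, during which the arm holds its last target.

TASK

In this pottery shed two speed controllers of throwing wheels lie open on the bench. Take the yellow plastic tuning tool from its wooden stand, put its blade in the slot of the orange trimmer screw and turn it clockwise until its white pointer lines up with the bright green mark, then hang the tool back in its stand and let go. Leave the blue trimmer as it is set.

Things in the scene. Friction and masses are not known exactly. Their poses are not given: they have to be found in the camera images.
- tuner: Tuning tool, upright in the stand, 60 g. Origin: blade tip centre; z up along the tool, x along the blade's width. Heights above the tip: white blade 18 mm wide (x), 5 thick, to 14 mm; shaft 18 mm across to 66; round guard disc 54 mm across, 66 to 72; square handle 24 x 24 mm (sides along x, y), 72 to 122: grip it from above near 100. In the stand the tip is 14 mm above the bench.
- stand_hole0 (a point): Centre of the mouth of the stand's hole, in the top of a fixed light wood block 100 x 100 mm and 80 mm high; round hole 34 mm across, flared to 42 mm at the top, right through. The tool hangs in it with its guard disc resting flat on the block's top (this height).
- orange_slot (a point): Centre of the orange screw's slot floor, 56 mm above the bench; z up, x along the slot to the white pointer. Head 44 mm across; slot right across it, 10 mm deep, 6.5 wide at the floor, 16 at the mouth. Middle of a fixed grey box 140 x 120 mm, 50 high, green board on top, corner parts up to 66 high. A blade within 5 mm of the floor has 5 to 13 degrees of play either way.
- orange (a joint): Angle of the orange screw in rad, growing clockwise seen from above: 0 when the white pointer points at the bright green mark, negative at the start (the pointer must go clockwise by 0.6 to 1.3 rad). Stops at -1.7 and 1.2. It turns against 0.05 N m of friction and stays where it is left.
- blue_pointer (a point): Outer end of the white pointer of the blue trimmer on the other, identical controller box, 36 mm from that screw's axis: a bystander, to be left alone.
There are look-alikes about, which are no part of the job. What is meant by the tuner is not pink or purple, and is the smaller of those in its own colour.

How it is judged:
By the outcome, as a careful person would: the job done as asked, in the order asked, and still so for the second after the job is handed in, with the robot touching nothing.
It also fails if it takes over 51 s, if anything falls off the work surface, if the arm or the gripper's body presses on something with over 40 N, if the wrist force passes 120 N, or if a joint passes its speed limit or range.

## Working session

There is one attempt and no reset: what is moved stays moved. The work goes in short steps, Python scripts to look and compute and a tool call to move; the robot and the scene stay as the last step left them, time stands still between calls to the robot, and variables do not carry over. Pictures are saved under pics/ and viewed, and the job is handed in when it is done.

Besides the shell and the picture viewer there is one more tool, called after ">>>" by a JSON object that holds its "method" and its "body", one argument or row to a line. jog_arm: Moves the arm, as the interface text tells. Its arguments: {"type":"object","properties":{"commands":{"type":"array"},"newtons":{"type":"number"}},"required":["commands"]}

```bash
ls; mkdir -p pics; cat > h.py <<'E'
import numpy as np, cv2
from station import telemetry, get_image, camera_info, ticket, silhouettes, landmark_of, ctrl
def snap(n,f):
    im,d=get_image(n); cv2.imwrite(f'pics/{f}.png',cv2.cvtColor(im,cv2.COLOR_RGB2BGR)); np.savez(f'pics/{f}.npz',im=im,d=d); return im,d
E
python3 - <<'E'
from h import *
print(telemetry.sense()); print(ctrl.pinch_z)
for n in ("scene","top"):
    snap(n,n+"0"); ci=camera_info(n); print(n,ci)
    for q in("tuner","orange_slot","stand_hole0","blue_pointer"):
        print(q,[(round(r['confidence'],2),np.round(r['location'],1)) for r in landmark_of(n,q)])
print(camera_info("wrist"))
E
```

```text
pics
{'t': 0.0, 'joint_pos': array([-1.21227264e+00,  3.79357619e-01,  1.73476830e+00, -1.21325784e-05,
        1.02851197e+00, -3.32884254e-02]), 'qd': array([ 0.00208856,  0.0012985 ,  0.00060696, -0.00148148, -0.00032613,
        0.00065568]), 'effort': array([-1.23093541e-03, -7.63719893e+01, -4.34361291e+01,  6.50103553e-02,
        4.24791360e-02, -5.20395724e-05]), 'tcp_pos': array([ 0.26716801, -0.64658938,  0.21333006]), 'tool_rot': array([ 9.80870959e-01,  1.94658389e-01, -8.97386220e-05, -5.14882017e-04]), 'force': array([-0.94523596, -0.46276283,  0.55103768]), 'torque': array([-0.01644312, -0.06932398, -0.02196528]), 'gripper_width': 0.09103966176791402}
0.0188
scene {'K': array([[419.0743677 ,   0.        , 274.3880589 ],
       [  0.        , 419.0743677 , 209.46431965],
       [  0.        ,   0.        ,   1.        ]]), 'k1': -0.0997936655469816, 'camera_from_world': array([[-4.76046242e-01,  8.79419782e-01, -9.06837428e-04,
         2.68358203e-01],
       [ 7.52171273e-01,  4.06629550e-01, -5.18546801e-01,
        -3.04518480e-01],
       [-4.55651567e-01, -2.4753
[... 965 characters left out ...]
.6, array([403.5, 199.6]))]
orange_slot [(0.66, array([161.6, 151.7]))]
stand_hole0 [(0.69, array([359.4, 201.5]))]
blue_pointer [(0.62, array([259.2, 176.2]))]
{'K': array([[296.41468791,   0.        , 282.1869124 ],
       [  0.        , 296.41468791, 214.19271405],
       [  0.        ,   0.        ,   1.        ]]), 'k1': -0.03391897012986653, 'mount': array([[-4.72978035e-04, -9.61651719e-01, -2.74273124e-01,
         7.78666549e-02],
       [ 9.99999722e-01, -2.96890096e-04, -6.83526804e-04,
        -4.56348920e-04],
       [ 5.75885752e-04, -2.74273372e-01,  9.61651593e-01,
        -1.71686738e-01],
       [ 0.00000000e+00,  0.00000000e+00,  0.00000000e+00,
         1.00000000e+00]])}
```

View pics/scene0.png

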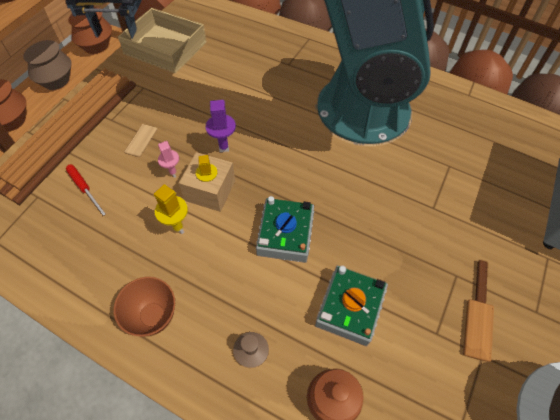

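View pics/top0.png

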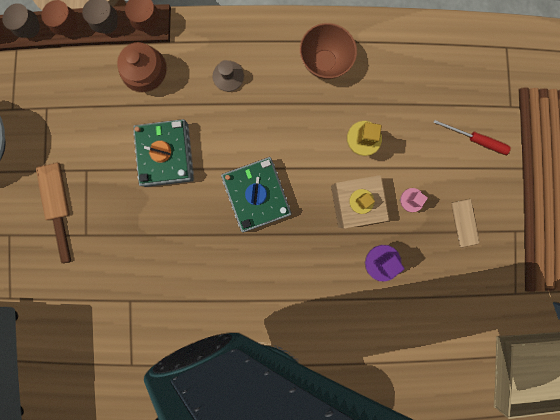

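The top view has the small yellow tool in the stand at about (362,202), the larger yellow look-alike at (365,138), purple at (384,263), and pink at (413,200). The orange trimmer is at (161,152) and the blue one at (256,193). Next I'll measure these.

```bash
cat >> h.py <<'E'
def norm(n,uv):
    ci=camera_info(n); K=ci['K']; k1=ci['k1']
    u=(np.atleast_2d(uv).astype(float)-[K[0,2],K[1,2]])/[K[0,0],K[1,1]]
    x=u.copy()
    for _ in range(20): x=u/(1+k1*(x**2).sum(1,keepdims=True))
    return x
def T_wc(n,st=None):
    ci=camera_info(n)
    if n!='wrist': return np.linalg.inv(ci['camera_from_world'])
    from scipy.spatial.transform import Rotation as R
    T=np.eye(4);T[:3,:3]=R.from_quat(st['tool_rot']).as_matrix();T[:3,3]=st['tcp_pos']
    return T@ci['mount']
def ray(n,uv,st=None):
    T=T_wc(n,st); x=norm(n,uv); d=np.c_[x,np.ones(len(x))]@T[:3,:3].T
    return T[:3,3],d
def atz(n,uv,z,st=None):
    o,d=ray(n,uv,st); return o+d*((z-o[2])/d[:,2])[:,None]
def bydepth(n,uv,dep,st=None):
    o,d=ray(n,uv,st); return o+d*np.asarray(dep).reshape(-1,1)
def tri(a,b):  # lists of (o,d)
    A=np.zeros((3,3));B=np.zeros(3)
    for o,d in (a,b):
        d=d.ravel()/np.linalg.norm(d);P=np.eye(3)-np.outer(d,d);A+=P;B+=P@o
    p=np.linalg.solve(A,B)
    return p,[np.linalg.norm((np.eye(3)-np.outer(d.ravel(),d.ravel())/(d@d.T).item())@(p-o)) for o,d in(a,b)]
def cloud(n,im_d,st=None):
    h,w=im_d.shape; v,u=np.mgrid[:h,:w]
    P=bydepth(n,np.c_[u.ravel(),v.ravel()],im_d.ravel(),st).reshape(h,w,3); P[im_d<=0]=np.nan; return P
E
python3 - <<'E'
from h import *
for q,a,b in (("slot",(352.3,299.2),(161.6,151.7)),("hole",(202.4,171.3),(359.4,201.5)),("bluep",(277.2,232),(259.2,176.2)),("tip",(212.3,187.1),(354.3,201.6))):
    print(q,tri(ray("scene",a),ray("top",b)))
for n in("top","scene"):
    z=np.load(f'pics/{n}0.npz'); P=cloud(n,z['d']); hsv=cv2.cvtColor(z['im'],cv2.COLOR_RGB2HSV)
    m=(hsv[...,0]>22)&(hsv[...,0]<32)&(hsv[...,1]>200)&(hsv[...,2]>120)
    nl,lab,s,c=cv2.connectedComponentsWithStats(m.astype(np.uint8))
    for i in range(1,nl):
        if s[i,4]>15:
            p=P[lab==i]; print(n,c[i],s[i,4],np.nanmedian(p,0),np.nanpercentile(p[:,2],[5,98]), np.nanmedian(p[p[:,2]>np.nanmax(p[:,2])-.01],0))
    im=cv2.cvtColor(z['im'],cv2.COLOR_RGB2BGR)
    a=(im[160:240,320:430] if n=="top" else im[130:250,140:250]); b=(im[110:195,120:210] if n=="top" else im[260:345,310:400])
    cv2.imwrite(f'pics/c_{n}.png',np.hstack([cv2.resize(a,(400,400)),cv2.resize(b,(400,400))]))
E
```

```text
slot (array([0.58536766, 0.20014965, 0.05109791]), [np.float64(0.00011833026292504744), np.float64(0.00011833026292517392)])
hole (array([ 0.47214825, -0.24027669,  0.08649468]), [np.float64(0.006901287371628831), np.float64(0.006901287371628886)])
bluep (array([ 0.52574626, -0.01617982,  0.0640809 ]), [np.float64(0.0026062249205036966), np.float64(0.002606224920503736)])
tip (array([ 0.46995736, -0.233734  ,  0.02188323]), [np.float64(0.0022779343113563683), np.float64(0.002277934311356338)])
scene [205.66447368 169.6875    ] 304 [ 0.4769276  -0.2330096   0.08809958] [0.08418187 0.13829369] [ 0.47295513 -0.2368784   0.13634355]
scene [164.92340426 193.92765957] 235 [ 0.60795927 -0.23913261  0.17091601] [0.16179399 0.17428738] [ 0.60672071 -0.24087167  0.17118797]
scene [172.73618538 214.46167558] 561 [ 0.61621248 -0.23064557  0.10113214] [0.03488441 0.11823318] [ 0.59397249 -0.22643629  0.13754471]
```

View pics/c_top.png

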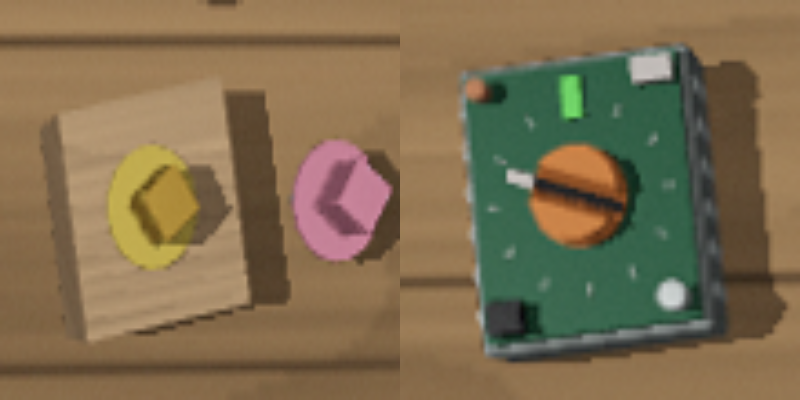

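View pics/c_scene.png

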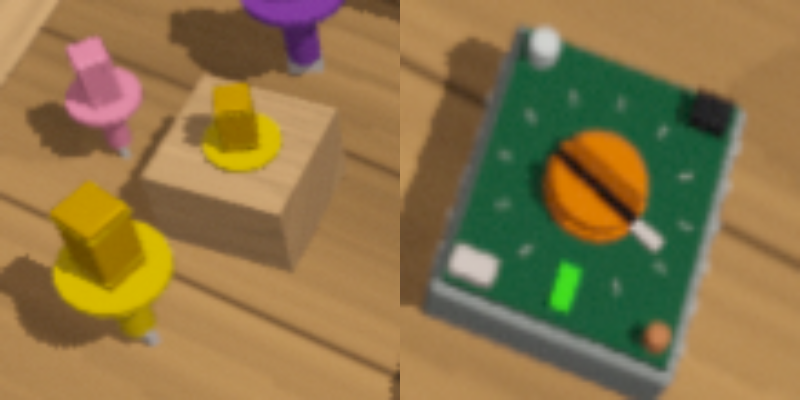

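>>> {"method": "jog_arm", "body": {
  "commands": [
    [43, -37, -30, 0, 0, 0, 100],
    [87, -75, -40, 0, 0, 0, 100],
    [130, -112, -40, 0, 0, 0, 100],
    [173, -150, -40, 0, 0, 0, 100],
    [217, -187, -40, 0, 0, 0, 100],
    [260, -224, -40, 0, 0, 0, 100],
    [303, -262, -40, 0, 0, 0, 100],
    [347, -299, -40, 0, 0, 0, 100],
    [347, -299, -40, 0, 0, 0, 100],
    [347, -299, -40, 0, 0, 0, 100],
    [347, -299, -40, 0, 0, 0, 100]
  ]
}}

```text
t: 1.88
tcp_pos: [0.4734, -0.2391, 0.2539]
tool_rot: [0.981, 0.194, -0.0, -0.0]
force: [0.2, -0.4, 0.5]
gripper_width: 0.0911
```

```bash
python3 - <<'E'
from h import *
st=telemetry.sense(); print(st['t'],st['tcp_pos'],st['tool_rot'],st['joint_pos'])
im,d=snap("wrist","w1")
import json; np.savez('pics/st_w1.npz',**st)
for q in("tuner","stand_hole0"):
    print(q,[(round(r['confidence'],2),np.round(r['location'],1)) for r in landmark_of("wrist",q)])
P=cloud("wrist",d,st)
for r in silhouettes("wrist","tuner"):
    p=P[r['region']]; zt=np.nanpercentile(p[:,2],98)
    print(r['confidence'],r['location'],r['region'].sum(),zt)
E
```

```text
1.875 [ 0.47339741 -0.23905127  0.25389119] [ 9.80997591e-01  1.94019906e-01 -4.97207822e-05 -6.32583059e-08] [-5.11531616e-01  5.93218241e-02  2.05002980e+00 -7.51095410e-05
  1.03231673e+00  6.68786688e-01]
tuner [(0.96, array([280.2, 188. ])), (0.77, array([271.7, 272.3])), (0.69, array([322.9, 102.1])), (0.61, array([356.7, 214.5]))]
stand_hole0 []
0.94 [369.3, 226.1] 1149 0.12401951668632478
0.9 [336.1, 88.8] 4741 0.17273611582042722
0.62 [278.9, 199.2] 1622 0.13796872700046456
0.62 [268.0, 321.8] 1971 0.1775513532765014
```

View pics/w1.png

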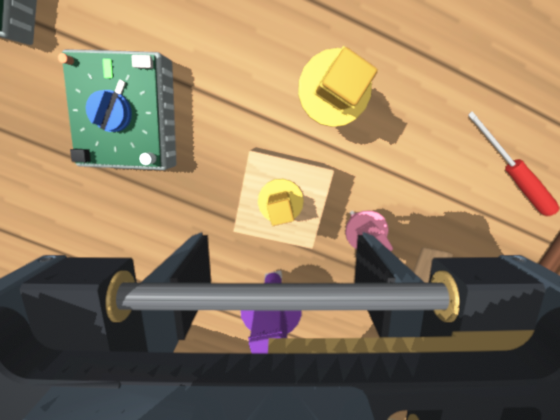

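The wrist view has the tool at about (280,200), with its square handle pointing down the image. The big yellow tool is at (340,85), pink at (368,230), and purple below.

```bash
cat > m1.py <<'E'
from h import *
st=dict(np.load('pics/st_w1.npz')); z=np.load('pics/w1.npz'); im,d=z['im'],z['d']
P=cloud("wrist",d,st)
win=np.zeros(d.shape,bool); win[150:260,230:340]=1
def fit(m,name):
    p=P[m]; r=cv2.minAreaRect((p[:,:2]*1000).astype(np.float32)); print(name,m.sum(),'med',np.round(np.median(p,0),4),'rect',r)
with np.errstate(invalid='ignore'):
    fit(win&(P[...,2]>0.131),'top'); fit(win&(P[...,2]>0.095),'handle')
    fit(win&(P[...,2]>0.07),'all>.07')
    hsv=cv2.cvtColor(im,cv2.COLOR_RGB2HSV); y=(hsv[...,0]>18)&(hsv[...,0]<34)&(hsv[...,1]>190)
    g=win&y&(P[...,2]>0.075)&(P[...,2]<0.095); fit(g,'guard')
    p=P[g][:,:2]; A=np.c_[2*p,np.ones(len(p))]
    c=cv2.minEnclosingCircle((p*1000).astype(np.float32)); print(c)
    b=win&~y&(P[...,2]>0.07)&(P[...,2]<0.09); fit(b,'block')
    # other obstacles
    for nm,w in(('big',(40,140,290,390)),('pink',(205,245,340,400)),('purple',(270,355,235,305))):
        q=P[w[0]:w[1],w[2]:w[3]]; q=q[q[...,2]>.1] 
        if len(q): print(nm,np.nanmin(q,0),np.nanmax(q,0))
crop=cv2.resize(cv2.cvtColor(im,cv2.COLOR_RGB2BGR)[140:260,225:345],(600,600),interpolation=cv2.INTER_CUBIC); cv2.imwrite('pics/w1c.png',crop)
E
python3 m1.py
```

```text
top 573 med [ 0.4705 -0.2375  0.1368] rect ((469.3316650390625, -237.7430419921875), (24.79006576538086, 24.572555541992188), 36.453102111816406)
handle 745 med [ 0.4728 -0.2364  0.1365] rect ((469.3316650390625, -237.7430419921875), (24.79006576538086, 24.572555541992188), 36.453102111816406)
all>.07 6886 med [ 0.4754 -0.2371  0.0813] rect ((468.4374084472656, -240.19631958007812), (100.76258850097656, 100.27810668945312), 9.30297565460205)
guard 0 med [nan nan nan] rect ((0.0, 0.0), (0.0, 0.0), 0.0)
((0.0, 0.0), 0.0)
block 6129 med [ 0.477  -0.2378  0.0812] rect ((468.4374084472656, -240.19631958007812), (100.76258850097656, 100.27810668945312), 9.30297565460205)
big [ 0.56678047 -0.28034349  0.1000128 ] [ 0.63894652 -0.20581254  0.17374282]
pink [ 0.47589117 -0.36353528  0.10021744] [ 0.51023345 -0.27422961  0.27538662]
purple [ 0.30331675 -0.31693536  0.10020819] [ 0.50722328 -0.21270232  0.36735731]
  return _methods._mean(a, axis=axis, dtype=dtype,
```

View pics/w1c.png

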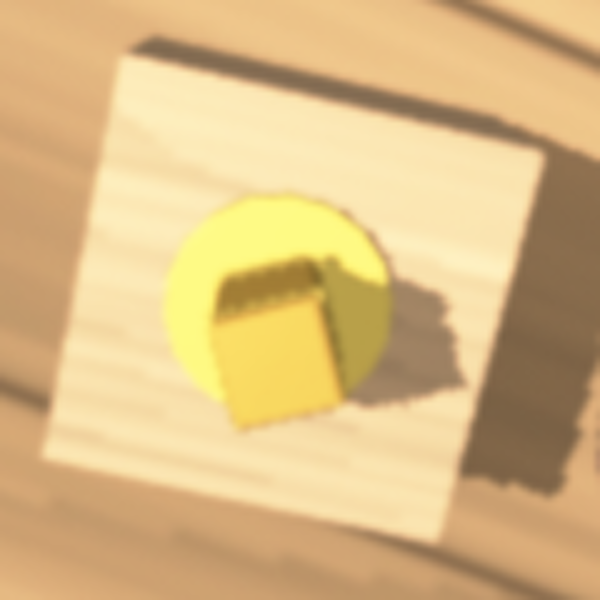

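>>> {"method": "jog_arm", "body": {
  "commands": [
    [-3, -3, 30, 0, 0, -7, 100],
    [-3, -3, 75, 0, 0, -14, 100],
    [-3, -3, 115, 0, 0, -14, 100],
    [-3, -3, 140, 0, 0, -14, 100],
    [-3, -3, 157, 0, 0, -14, 100],
    [-3, -3, 157, 0, 0, -14, 100],
    [-3, -3, 157, 0, 0, -14, 100]
  ],
  "newtons": 30
}}

```text
t: 2.95
tcp_pos: [0.4701, -0.2375, 0.0978]
tool_rot: [0.95, 0.312, 0.0, 0.0]
force: [-0.4, 0.2, 0.6]
gripper_width: 0.0913
```

```bash
python3 - <<'E'
from h import *
st=telemetry.sense(); print(st['t'],st['tcp_pos'],st['tool_rot'],np.degrees(2*np.arctan2(st['tool_rot'][1],st['tool_rot'][0])))
snap("wrist","w2")
E
```

```text
2.95 [ 0.4701256  -0.23754525  0.09778555] [9.50056277e-01 3.12078126e-01 3.90370841e-04 4.01347972e-04] 36.36903137349357
```

View pics/w2.png

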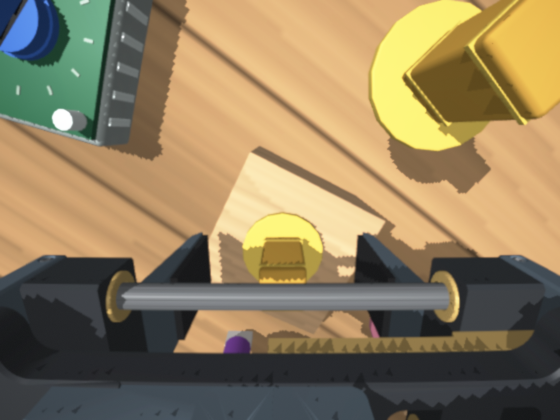

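The handle is square to the jaws and centred at (283,255). Next I'll close and lift.

>>> {"method": "jog_arm", "body": {
  "commands": [
    [0, 0, 0, 0, 0, 0, 0],
    [0, 0, 0, 0, 0, 0, 0],
    [0, 0, 0, 0, 0, 0, 0],
    [0, 0, 0, 0, 0, 0, 0],
    [0, 0, 0, 0, 0, 0, 0],
    [0, 0, 0, 0, 0, 0, 0]
  ],
  "newtons": 30
}}

```text
t: 3.75
tcp_pos: [0.4702, -0.2376, 0.0979]
tool_rot: [0.95, 0.312, 0.0, 0.001]
force: [-0.0, 0.0, -0.9]
gripper_width: 0.0343
```

>>> {"method": "jog_arm", "body": {
  "commands": [
    [0, 0, -20, 0, 0, 0, 0],
    [0, 0, -60, 0, 0, 0, 0],
    [0, 0, -110, 0, 0, 0, 0],
    [0, 0, -150, 0, 0, 0, 0],
    [0, 0, -150, 0, 0, 0, 0],
    [0, 0, -150, 0, 0, 0, 0]
  ],
  "newtons": 30
}}

```text
t: 4.5
tcp_pos: [0.4696, -0.2372, 0.2471]
tool_rot: [0.95, 0.312, 0.0, 0.0]
force: [-0.5, -0.1, -1.1]
gripper_width: 0.0238
```

```bash
python3 - <<'E'
from h import *
st=telemetry.sense(); print(st)
im,_=snap("scene","s3"); im2,_=snap("top","t3")
for n in("scene","top"):
    print([(round(r['confidence'],2),np.round(r['location'],1)) for r in landmark_of(n,"tuner")])
a=cv2.resize(im[60:220,130:290,::-1],(400,400)); b=cv2.resize(im2[140:260,300:420,::-1],(400,400))
cv2.imwrite('pics/c3.png',np.hstack([a,b]))
E
```

```text
{'t': 4.5, 'joint_pos': array([-5.12073730e-01,  5.99195159e-02,  2.06311039e+00,  3.71110789e-05,
        1.01793073e+00,  4.23836316e-01]), 'qd': array([-0.00093385,  0.01696039,  0.00961828,  0.00108153,  0.0012028 ,
       -0.00088955]), 'effort': array([ 1.85757957e-02, -5.13760185e+01, -4.51080859e+01,  7.51748937e-02,
        1.54308183e-02,  1.10603687e-03]), 'tcp_pos': array([ 0.46957525, -0.23720275,  0.24710351]), 'tool_rot': array([9.50039609e-01, 3.12129206e-01, 2.25027600e-04, 2.22423134e-04]), 'force': array([-0.48217617, -0.0625091 , -1.09037194]), 'torque': array([-0.04456144,  0.04013834, -0.01480734]), 'gripper_width': 0.023776526449063484}
[(0.93, array([205. , 154.9])), (0.86, array([223.8, 150.5])), (0.76, array([176. , 174.8])), (0.57, array([178.4, 229.2]))]
[(0.93, array([355.2, 146.2]))]
```

View pics/c3.png

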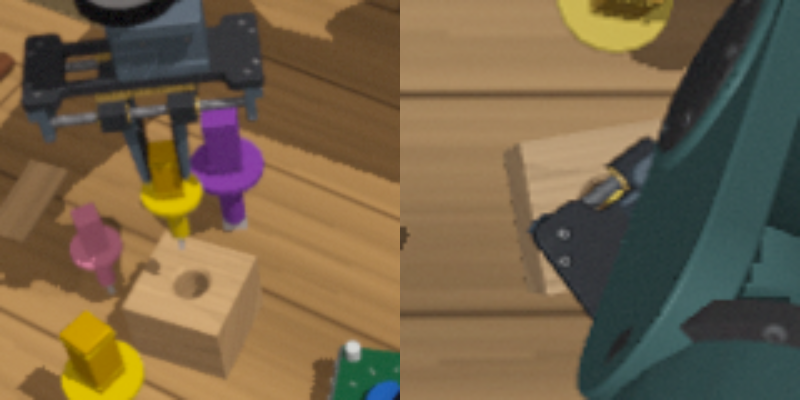

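```bash
python3 - <<'E'
from h import *
z=np.load('pics/s3.npz'); im=z['im']
st=telemetry.sense(); w,_=snap("wrist","w4"); np.savez('pics/st_w4.npz',**st)
a=cv2.resize(im[110:190,165:245,::-1],(560,560),interpolation=cv2.INTER_CUBIC)
cv2.imwrite('pics/c4.png',a)
E
```

```text
(no output)
```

View pics/c4.png

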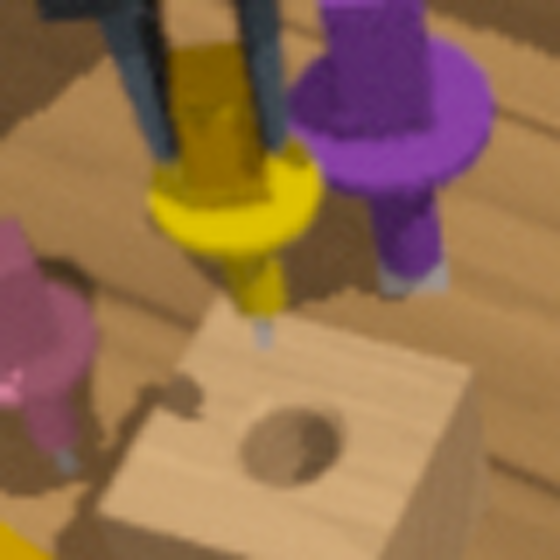

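View pics/w4.png

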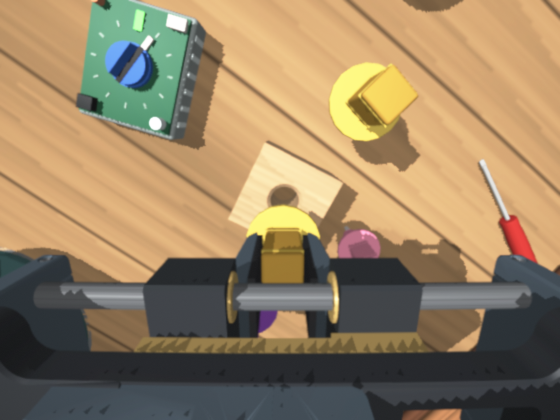

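```bash
python3 - <<'E'
from h import *
st=dict(np.load('pics/st_w4.npz')); c=st['tcp_pos']
for uv in((202.6,159.3),(205,154.9)):
    o,d=ray("scene",uv); d=d[0]
    # closest along horizontal
    t=((c-o)[:2]@d[:2])/(d[:2]@d[:2]); print(uv,o+t*d, c)
d=np.load('pics/w4.npz')['d']; P=cloud("wrist",d,st)
print('guard',np.nanmedian(P[210:225,270:296].reshape(-1,3),0),'handle',np.nanmedian(P[232:245,270:296].reshape(-1,3),0))
im=np.load('pics/s3.npz')['im'];D=np.load('pics/s3.npz')['d'];P=cloud("scene",D)
print('scene guard pts',P[140,190],P[142,198],P[141,205], 'handle',P[120,195])
# hole in scene/wrist/blk
print('hole scene', atz("scene",(165+292/7,110+447/7),0.08), 'hole wrist',atz("wrist",(284,196),0.08,st))
E
```

```text
(202.6, 159.3) [ 0.47196446 -0.23974085  0.13476522] [ 0.46949371 -0.23717937  0.24668221]
(205, 154.9) [ 0.46669175 -0.2342027   0.14853861] [ 0.46949371 -0.23717937  0.24668221]
guard [ 0.48414407 -0.22595741  0.21705134] handle [ 0.47855165 -0.23009559  0.24071512]
scene guard pts [ 0.48916963 -0.24662593  0.21717431] [ 0.4850393  -0.22877618  0.21611513] [ 0.47639606 -0.21624587  0.21733129] handle [ 0.47207452 -0.23541313  0.2685353 ]
hole scene [[ 0.47263197 -0.23678208  0.08      ]] hole wrist [[ 0.47319539 -0.23622676  0.08      ]]
```

The tool slipped during the lift: the fingers were still closing, so it's held about 18 mm too high on the handle. I'll set it back and regrip.

>>> {"method": "jog_arm", "body": {
  "commands": [
    [0, 0, 40, 0, 0, 0, 0],
    [0, 0, 85, 0, 0, 0, 0],
    [0, 0, 115, 0, 0, 0, 0],
    [0, 0, 128, 0, 0, 0, 0],
    [0, 0, 129, 0, 0, 0, 0],
    [0, 0, 129, 0, 0, 0, 40],
    [0, 0, 129, 0, 0, 0, 40],
    [0, 0, 140, 0, 0, 0, 40],
    [0, 0, 149, 0, 0, 0, 40],
    [0, 0, 149, 0, 0, 0, 40],
    [0, 0, 149, 0, 0, 0, 0],
    [0, 0, 149, 0, 0, 0, 0],
    [0, 0, 149, 0, 0, 0, 0],
    [0, 0, 149, 0, 0, 0, 0],
    [0, 0, 149, 0, 0, 0, 0]
  ],
  "newtons": 35
}}

```text
t: 6.62
tcp_pos: [0.4696, -0.2372, 0.098]
tool_rot: [0.95, 0.312, -0.0, -0.0]
force: [-0.2, 0.5, 1.6]
gripper_width: 0.0235
```

>>> {"method": "jog_arm", "body": {
  "commands": [
    [0, 0, 0, 0, 0, 0, 0],
    [0, 0, -20, 0, 0, 0, 0],
    [0, 0, -60, 0, 0, 0, 0],
    [0, 0, -110, 0, 0, 0, 0],
    [0, 0, -150, 0, 0, 0, 0],
    [0, 0, -150, 0, 0, 0, 0],
    [0, 0, -150, 0, 0, 0, 0]
  ],
  "newtons": 35
}}

```text
t: 7.5
tcp_pos: [0.4692, -0.237, 0.2472]
tool_rot: [0.95, 0.312, -0.0, -0.0]
force: [-0.7, 0.2, -0.8]
gripper_width: 0.0236
```

```bash
python3 - <<'E'
from h import *
st=telemetry.sense(); print(st['tcp_pos'],st['tool_rot'],st['gripper_width'])
im,D=snap("scene","s5"); P=cloud("scene",D)
hsv=cv2.cvtColor(im,cv2.COLOR_RGB2HSV)
m=(hsv[...,0]>22)&(hsv[...,0]<34)&(hsv[...,1]>200)&(hsv[...,2]>150); m[:, :180]=0; m[:,260:]=0
p=P[m]; print(len(p),np.histogram(p[:,2],bins=np.arange(.2,.3,.005)))
w,d=snap("wrist","w5"); Q=cloud("wrist",d,st); print(np.round([Q[r,283] for r in range(170,260,6)],4))
a=cv2.resize(im[90:190,155:255,::-1],(500,500),interpolation=cv2.INTER_CUBIC)
cv2.imwrite('pics/c5.png',a)
E
```

```text
[ 0.46918211 -0.23701237  0.24717219] [ 9.50042601e-01  3.12119866e-01 -3.36596084e-04 -3.62508533e-04] 0.023641761879990286
328 (array([ 1,  0,  1,  0,  0,  1, 48, 92,  5,  5,  0,  0,  0,  0,  0,  0,  0,
        0,  0]), array([0.2  , 0.205, 0.21 , 0.215, 0.22 , 0.225, 0.23 , 0.235, 0.24 ,
       0.245, 0.25 , 0.255, 0.26 , 0.265, 0.27 , 0.275, 0.28 , 0.285,
       0.29 , 0.295]))
[[ 0.4967 -0.217   0.0826]
 [ 0.491  -0.2211  0.0809]
 [ 0.4855 -0.2252  0.0815]
 [ 0.4676 -0.2386  0.0014]
 [ 0.4608 -0.2435  0.0032]
 [ 0.4541 -0.2485  0.005 ]
 [ 0.4543 -0.2483  0.0407]
 [ 0.4909 -0.2211  0.2346]
 [ 0.488  -0.2232  0.2361]
 [ 0.4848 -0.2255  0.2365]
 [ 0.4815 -0.228   0.2363]
 [ 0.4781 -0.2305  0.2361]
 [ 0.4784 -0.2302  0.2481]
 [ 0.4786 -0.2301  0.2581]
 [ 0.4786 -0.23    0.267 ]]
```

View pics/c5.png

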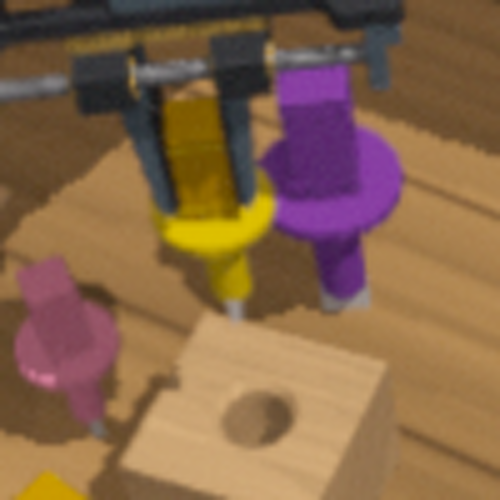

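>>> {"method": "jog_arm", "body": {
  "commands": [
    [20, -16, 0, 0, 0, 0, 0],
    [65, -52, 0, 0, 0, -7, 0],
    [110, -88, 0, 0, 0, -14, 0],
    [155, -124, 0, 0, 0, -21, 0],
    [200, -160, 0, 0, 0, -28, 0],
    [245, -196, 0, 0, 0, -35, 0],
    [283, -226, 0, 0, 0, -40, 0],
    [283, -226, 0, 0, 0, -40, 0],
    [283, -226, 0, 0, 0, -40, 0]
  ],
  "newtons": 35
}}

```text
t: 8.72
tcp_pos: [0.5622, 0.1126, 0.2457]
tool_rot: [0.786, 0.618, -0.001, -0.001]
force: [0.3, -0.7, 0.1]
gripper_width: 0.0237
```

```bash
python3 - <<'E'
from h import *
st=telemetry.sense(); print(st['t'],st['tcp_pos'],st['tool_rot'],st['joint_pos'])
im,d=snap("wrist","w6"); np.savez('pics/st_w6.npz',**st)
print([(round(r['confidence'],2),np.round(r['location'],1),atz("wrist",r['location'],.056,st)) for r in landmark_of("wrist","orange_slot")])
E
```

```text
8.725 [0.56216689 0.11257388 0.24565965] [ 0.7860975   0.61809929 -0.00132952 -0.00149022] [1.56373271e-01 1.44131022e-01 1.97226013e+00 1.52112604e-03
 1.02897760e+00 3.93734557e-01]
[(0.71, array([282.6, 114.6]), array([[0.5842416 , 0.20540021, 0.056     ]]))]
```

View pics/w6.png

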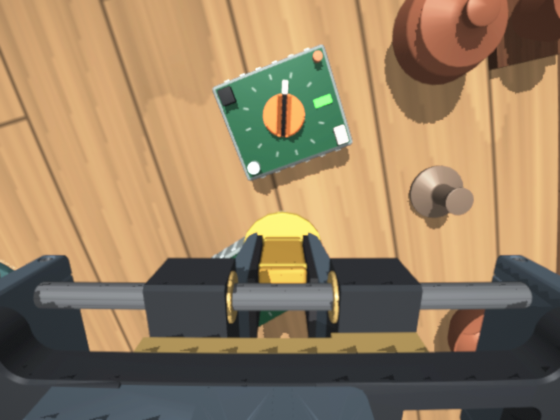

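The orange trimmer is centred at about (284,115), with its slot nearly vertical in the image, the pointer at (285,86) and the green mark at (322,101), clockwise from the pointer. I'll measure the angles in all views.

```bash
cat > m2.py <<'E'
from h import *
def go(n,f,st,win,ztop=.066):
    z=np.load(f'pics/{f}.npz'); im,d=z['im'],z['d']; P=cloud(n,d,st)
    hsv=cv2.cvtColor(im,cv2.COLOR_RGB2HSV); W=np.zeros(d.shape,bool); W[win[0]:win[1],win[2]:win[3]]=1
    H,S,V=[hsv[...,i].astype(int) for i in range(3)]
    g=W&(H>45)&(H<70)&(V>180)&(S>150)
    o=W&(H>5)&(H<22)&(S>160)&(V>100)
    nl,lab,s,c=cv2.connectedComponentsWithStats(cv2.morphologyEx(o.astype(np.uint8),cv2.MORPH_CLOSE,np.ones((7,7))))
    i=1+np.argmax(s[1:,4]); o=lab==i
    cnt=max(cv2.findContours(o.astype(np.uint8),cv2.RETR_EXTERNAL,cv2.CHAIN_APPROX_NONE)[0],key=len)
    hull=cv2.convexHull(cnt).reshape(-1,2)
    zt=np.nanpercentile(P[o][:,2],75); 
    C=atz(n,hull,ztop,st)[:,:2]; (cx,cy),r=cv2.minEnclosingCircle((C*1000).astype(np.float32))
    gv,gu=np.nonzero(g); G=atz(n,np.c_[gu,gv],.052,st)[:,:2].mean(0)
    oc=np.argwhere(o).mean(0)
    w=W&(S<60)&(V>150); nl,lab,s,c=cv2.connectedComponentsWithStats(w.astype(np.uint8))
    pts=[]
    ctr=np.array([cx,cy])/1000
    for i in range(1,nl):
        if s[i,4]<4: continue
        q=atz(n,c[i],.062,st)[0,:2]; 
        if .02<np.linalg.norm(q-ctr)<.034: pts.append((s[i,4],q,np.degrees(np.arctan2(*(q-ctr)[::-1]))))
    print(n,f,'head c',cx,cy,'r',r,'ztop',zt,'green',G,'ang',np.degrees(np.arctan2(G[1]-ctr[1],G[0]-ctr[0])),'depth z green',np.nanmedian(P[g][:,2]))
    for p in pts: print('   white',p)
if __name__=="__main__":
    st=dict(np.load('pics/st_w6.npz'))
    go("wrist","w6",st,(40,185,205,355)); go("top","top0",None,(110,195,125,200)); go("scene","scene0",None,(260,345,310,400))
    z=np.load('pics/w6.npz')['im']; cv2.imwrite('pics/w6c.png',cv2.resize(z[60:160,230:350,::-1],(720,600),interpolation=cv2.INTER_CUBIC))
E
python3 m2.py
```

```text
wrist w6 head c 584.8172607421875 203.50277709960938 r 22.626665115356445 ztop 0.06416063153418655 green [nan nan] ang nan depth z green nan
   white (np.int32(113), array([0.59337306, 0.23385939]), np.float64(74.25988666403073))
top top0 head c 584.9710083007812 200.2172088623047 r 23.577709197998047 ztop 0.067290895032912 green [nan nan] ang nan depth z green nan
   white (np.int32(17), array([0.5932783 , 0.23142615]), np.float64(75.09444880523463))
scene scene0 head c 588.9086303710938 203.0756378173828 r 26.18198013305664 ztop 0.06609708090790234 green [0.63433373 0.20809735] ang 6.308391316556326 depth z green 0.05213018847305323
   white (np.int32(21), array([0.59781212, 0.23259924]), np.float64(73.21816316484983))m2.py:14: RuntimeWarning: Mean of empty slice.
  gv,gu=np.nonzero(g); G=atz(n,np.c_[gu,gv],.052,st)[:,:2].mean(0)
  ret = um.true_divide(
  return np.nanmean(a, axis, out=out, keepdims=keepdims)
```

View pics/w6c.png

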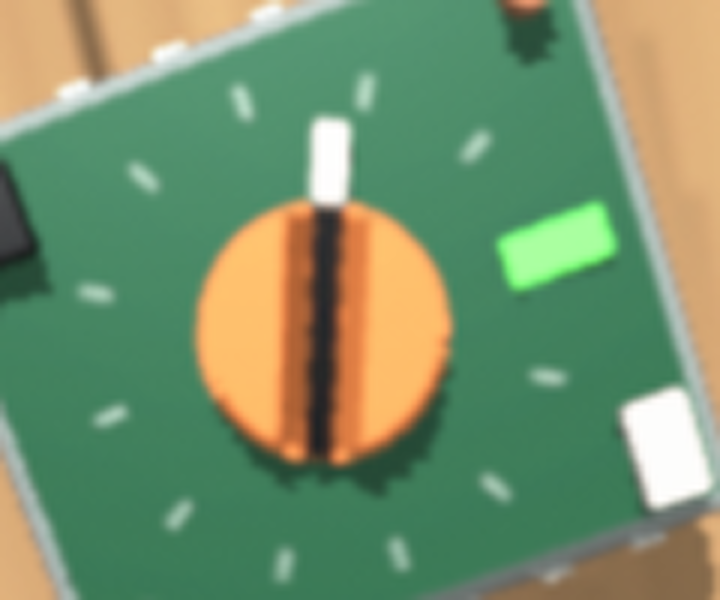

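>>> {"method": "jog_arm", "body": {
  "commands": [
    [10, 0.5, 28, 0, 0, 1, 0],
    [20, 0.5, 56, 0, 0, 2, 0],
    [20, 0.5, 56, 0, 0, 2, 0],
    [20, 0.5, 56, 0, 0, 2, 0]
  ],
  "newtons": 35
}}

```text
t: 9.32
tcp_pos: [0.5678, 0.1306, 0.1912]
tool_rot: [0.797, 0.604, -0.001, -0.001]
force: [-0.4, 0.9, -0.7]
gripper_width: 0.0237
```

```bash
python3 - <<'E'
from h import *
st=telemetry.sense(); print(st['t'],st['tcp_pos'],st['tool_rot'],np.degrees(2*np.arctan2(st['tool_rot'][1],st['tool_rot'][0])))
im,d=snap("wrist","w7"); np.savez('pics/st_w7.npz',**st)
print([(round(r['confidence'],2),np.round(r['location'],1),atz("wrist",r['location'],.056,st)) for r in landmark_of("wrist","orange_slot")])
E
python3 - <<'E'
import re
s=open('m2.py').read().replace("(V>180)&(S>150)","(V>215)&(S>70)").replace("(40,185,205,355)","(40,185,205,355)")
open('m2.py','w').write(s)
E
python3 -c "
import m2
from h import *
m2.go('wrist','w6',dict(np.load('pics/st_w6.npz')),(40,185,205,355))
m2.go('wrist','w7',dict(np.load('pics/st_w7.npz')),(50,215,190,370))
m2.go('top','top0',None,(110,195,125,200))
"
```

```text
9.325 [0.56776324 0.13061481 0.19116355] [ 7.97273542e-01  6.03616790e-01 -6.54521354e-04 -1.11409663e-03] 74.25881782487075
[(0.6, array([279.7, 127.9]), array([[0.58664887, 0.20862563, 0.056     ]]))]
wrist w6 head c 584.7935180664062 203.502197265625 r 22.626605987548828 ztop 0.0641598234346239 green [0.63255953 0.20987552] ang 7.599976021663222 depth z green 0.0526264644323976
   white (np.int32(113), array([0.59334931, 0.23385857]), np.float64(74.25977939832993))
wrist w7 head c 585.1844482421875 203.7941131591797 r 22.554100036621094 ztop 0.0638688628772014 green [0.63297    0.20992897] ang 7.315794526420121 depth z green 0.05274604446445505
   white (np.int32(139), array([0.59364384, 0.23391238]), np.float64(74.31141889370586))
top top0 head c 584.9710083007812 200.2172088623047 r 23.577709197998047 ztop 0.067290895032912 green [0.62651064 0.20807086] ang 10.706203241828923 depth z green 0.05436363679919021
   white (np.int32(17), array([0.5932783 , 0.23142615]), np.float64(75.09444880523463))
```

View pics/w7.png

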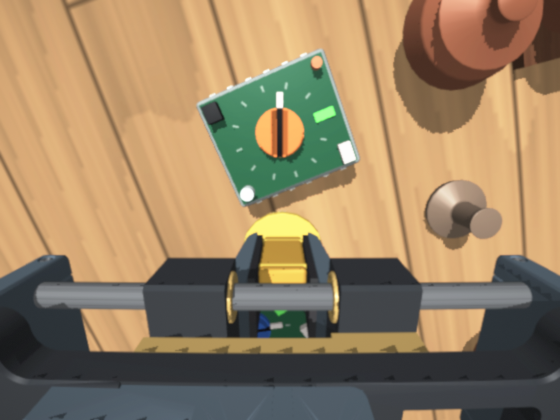

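>>> {"method": "jog_arm", "body": {
  "commands": [
    [40, -2, 0, 0, 0, 0, 0],
    [75, -3.3, 10, 0, 0, 0, 0],
    [75, -3.3, 28, 0, 0, 0, 0],
    [75, -3.3, 28, 0, 0, 0, 0],
    [75, -3.3, 28, 0, 0, 0, 0]
  ],
  "newtons": 35
}}

```text
t: 10.05
tcp_pos: [0.5852, 0.2032, 0.1641]
tool_rot: [0.797, 0.603, -0.0, -0.001]
force: [0.2, 0.7, -0.5]
gripper_width: 0.0236
```

```bash
python3 - <<'E'
from h import *
st=telemetry.sense(); print(st['t'],st['tcp_pos'],np.degrees(2*np.arctan2(st['tool_rot'][1],st['tool_rot'][0])),st['force'],st['torque'])
im,_=snap("scene","s8"); 
cv2.imwrite('pics/s8c.png',cv2.resize(im[220:350,290:420,::-1],(600,600),interpolation=cv2.INTER_CUBIC))
E
```

```text
10.05 [0.58518595 0.20316682 0.16407332] 74.21951056822601 [ 0.15376734  0.67769766 -0.50222591] [ 0.0107705  -0.1026227  -0.05575798]
```

View pics/s8c.png

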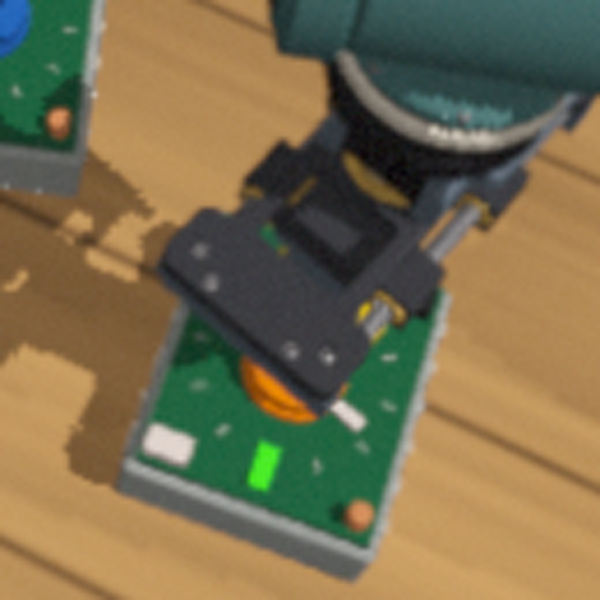

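The gripper hides the blade here, but the pointer and mark are still visible. I'll descend and watch the force.

>>> {"method": "jog_arm", "body": {
  "commands": [
    [0, 0, 6, 0, 0, 0, 0],
    [0, 0, 12, 0, 0, 0, 0],
    [0, 0, 16, 0, 0, 0, 0],
    [0, 0, 19, 0, 0, 0, 0],
    [0, 0, 19, 0, 0, 0, 0]
  ],
  "newtons": 35
}}

```text
t: 10.72
tcp_pos: [0.5852, 0.2033, 0.145]
tool_rot: [0.797, 0.603, -0.0, -0.001]
force: [-0.4, 0.0, -0.7]
gripper_width: 0.024
```

>>> {"method": "jog_arm", "body": {
  "commands": [
    [0, 0, 2, 0, 0, 0, 0],
    [0, 0, 3, 0, 0, 0, 0],
    [0, 0, 4, 0, 0, 0, 0],
    [0, 0, 4, 0, 0, 0, 0]
  ],
  "newtons": 35
}}

```text
t: 11.22
tcp_pos: [0.5852, 0.2033, 0.1409]
tool_rot: [0.797, 0.603, -0.0, -0.001]
force: [-0.1, -0.6, -0.7]
gripper_width: 0.0235
```

```bash
python3 - <<'E'
from h import *
st=telemetry.sense(); print(st['t'],st['tcp_pos'],np.degrees(2*np.arctan2(st['tool_rot'][1],st['tool_rot'][0])),st['force'],st['torque'],st['joint_pos'])
im,d=snap("wrist","w9");P=cloud("wrist",d,st); print(np.round([P[r,283] for r in range(200,256,6)],4))
E
```

```text
11.225 [0.58519474 0.20326595 0.14093225] 74.21598953553739 [-0.09727722 -0.61321406 -0.74475658] [-0.04854099 -0.06693407  0.00042711] [0.29603297 0.35025961 1.93222031 0.00199545 0.85999604 0.57021334]
[[0.5907 0.2213 0.0587]
 [0.5891 0.2155 0.0565]
 [0.5929 0.2289 0.127 ]
 [0.592  0.2257 0.1295]
 [0.5908 0.2216 0.1289]
 [0.5898 0.218  0.1301]
 [0.5887 0.2141 0.1303]
 [0.5888 0.2145 0.1421]
 [0.589  0.2152 0.1537]
 [0.5887 0.2143 0.16  ]]
```

View pics/w9.png

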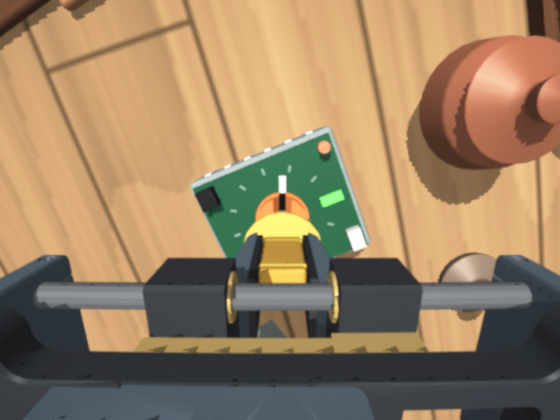

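The blade is inside the slot: the tip is about 2 mm above the floor with no contact force. The pointer shows at (283,184) and the mark at (332,198). I'll start turning clockwise.

>>> {"method": "jog_arm", "body": {
  "commands": [
    [0, 0, 0.5, 0, 0, 6, 0],
    [0, 0, 1, 0, 0, 12, 0],
    [0, 0, 1, 0, 0, 18, 0],
    [0, 0, 1, 0, 0, 24, 0],
    [0, 0, 1, 0, 0, 30, 0],
    [0, 0, 1, 0, 0, 36, 0],
    [0, 0, 1, 0, 0, 42, 0],
    [0, 0, 1, 0, 0, 48, 0],
    [0, 0, 1, 0, 0, 54, 0],
    [0, 0, 1, 0, 0, 54, 0]
  ],
  "newtons": 35
}}

```text
t: 12.52
tcp_pos: [0.5852, 0.2034, 0.1402]
tool_rot: [0.984, 0.176, -0.0, -0.001]
force: [-2.1, 1.0, 2.7]
gripper_width: 0.0237
```

```bash
cat > m3.py <<'E'
from h import *
import sys
f=sys.argv[1]
st=telemetry.sense(); print(st['t'],st['tcp_pos'],'yaw',np.degrees(2*np.arctan2(st['tool_rot'][1],st['tool_rot'][0])),st['force'],st['torque'])
im,d=snap("wrist",f); np.savez(f'pics/st_{f}.npz',**st)
hsv=cv2.cvtColor(im,cv2.COLOR_RGB2HSV); H,S,V=[hsv[...,i].astype(int) for i in range(3)]
ctr=np.array([.585,.2037])
for nm,m,z,lo,hi in (('white',(S<60)&(V>150),.062,.02,.036),('green',(H>45)&(H<70)&(V>200)&(S>70),.0526,.035,.06)):
    nl,lab,s,c=cv2.connectedComponentsWithStats(m.astype(np.uint8))
    for i in range(1,nl):
        if s[i,4]<25: continue
        q=atz("wrist",c[i],z,st)[0,:2]; r=np.linalg.norm(q-ctr)
        if lo<r<hi: print(nm,s[i,4],c[i],q,r,np.degrees(np.arctan2(*(q-ctr)[::-1])))
E
python3 m3.py w10
```

```text
12.525 [0.58524824 0.20340681 0.14018576] yaw 20.252899364658155 [-2.10165462  0.99221101  2.65948841] [0.28911702 0.36285385 0.0050143 ]
white 158 [274.03797468 185.25316456] [0.61279133 0.22180066] 0.03316612898879647 33.07643676040064
green 284 [295.05985915 166.6056338 ] [0.63287605 0.20987423] 0.04827253270041085 7.348469806613141
```

View pics/w10.png

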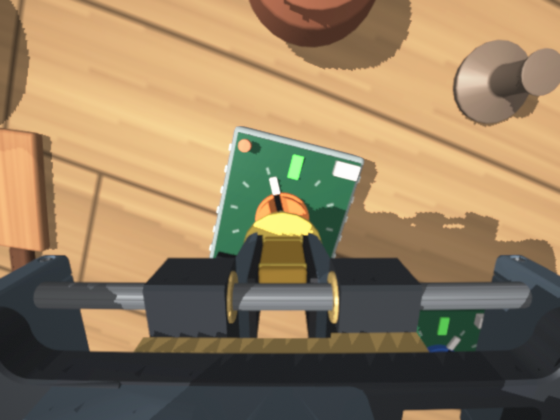

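>>> {"method": "jog_arm", "body": {
  "commands": [
    [0, 0, 0, 0, 0, 6, 0],
    [0, 0, 0, 0, 0, 12, 0],
    [0, 0, 0, 0, 0, 18, 0],
    [0, 0, 0, 0, 0, 23, 0],
    [0, 0, 0, 0, 0, 23, 0]
  ],
  "newtons": 35
}}

```text
t: 13.2
tcp_pos: [0.5853, 0.2034, 0.1402]
tool_rot: [1.0, -0.022, -0.001, -0.001]
force: [-2.4, 1.0, 1.3]
gripper_width: 0.0239
```

```bash
python3 m3.py w11; python3 -c "
import cv2;im=cv2.imread('pics/w11.png');cv2.imwrite('pics/w11c.png',cv2.resize(im[120:240,210:350],(700,600),interpolation=cv2.INTER_CUBIC))"
```

```text
13.2 [0.58525696 0.20344993 0.14024292] yaw -2.5141979307046536 [-2.35338522  1.02616689  1.27819382] [0.28393496 0.35525307 0.09562006]
white 155 [274.06451613 185.87096774] [0.61692372 0.20981451] 0.032504016554955176 10.842829832885933
green 281 [273.29537367 165.39857651] [0.63323686 0.2099054 ] 0.04863436981264267 7.330513348790341
```

View pics/w11c.png

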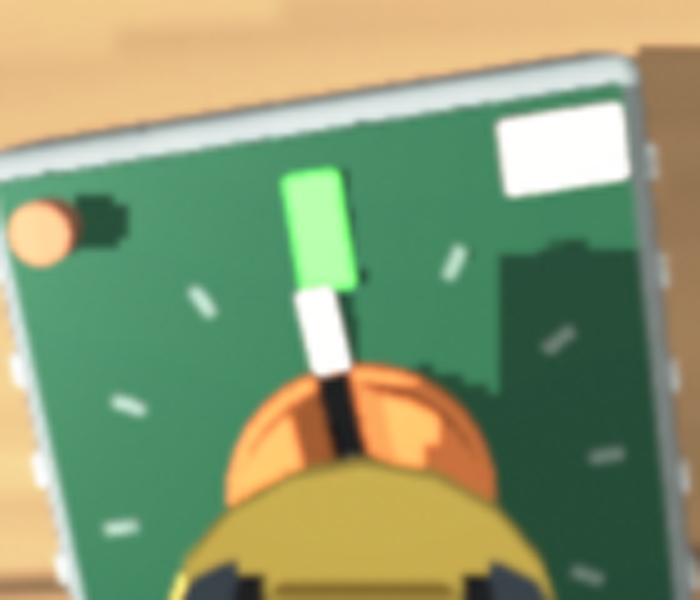

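Nearly there. The pointer is about 3.5° short of the mark: its end is at crop (317,290), while the mark's near edge is centred at (326,291).

>>> {"method": "jog_arm", "body": {
  "commands": [
    [0, 0, 0, 0, 0, 2, 0],
    [0, 0, 0, 0, 0, 3.5, 0],
    [0, 0, 0, 0, 0, 3.5, 0],
    [0, 0, 0, 0, 0, 3.5, 0]
  ],
  "newtons": 35
}}

```text
t: 13.75
tcp_pos: [0.5852, 0.2035, 0.1402]
tool_rot: [0.999, -0.052, -0.001, -0.001]
force: [-1.4, 0.9, 0.7]
gripper_width: 0.024
```

```bash
python3 m3.py w12; python3 -c "
import cv2;im=cv2.imread('pics/w12.png');cv2.imwrite('pics/w12c.png',cv2.resize(im[120:240,210:350],(700,600),interpolation=cv2.INTER_CUBIC))"
```

```text
13.75 [0.58521556 0.20345822 0.14021836] yaw -5.928531898817398 [-1.41099679  0.86572272  0.69044571] [0.23065803 0.35787462 0.08262384]
white 154 [273.83116883 185.70779221] [0.61731842 0.20810607] 0.03261738787946776 7.763448836345946
green 282 [270.0177305  165.81205674] [0.63338451 0.20991783] 0.04878240131105773 7.322867618702131
```

View pics/w12c.png

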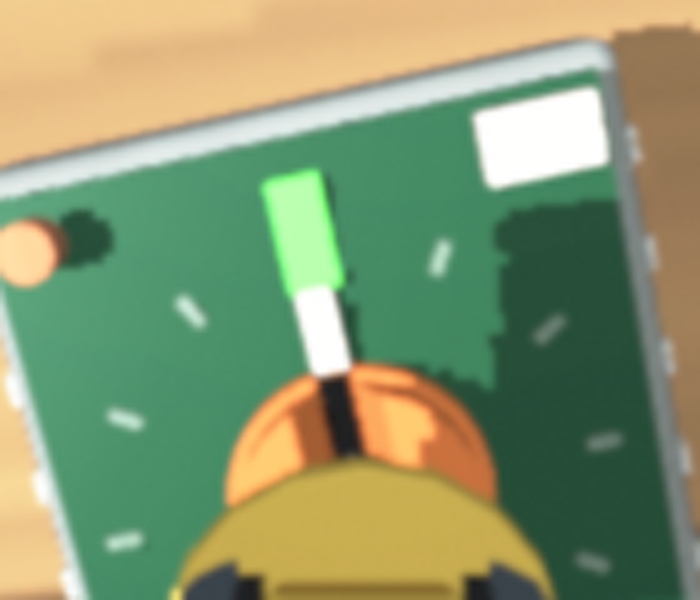

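The pointer and mark now line up, at about 7.8° and 7.3°. I'll turn back 11° to relieve contact, then lift straight out.

>>> {"method": "jog_arm", "body": {
  "commands": [
    [0, 0, 0, 0, 0, -5, 0],
    [0, 0, 0, 0, 0, -11, 0],
    [0, 0, 0, 0, 0, -11, 0],
    [0, 0, -8, 0, 0, -11, 0],
    [0, 0, -25, 0, 0, -11, 0],
    [0, 0, -60, 0, 0, -11, 0],
    [-50, 0, -70, 0, 0, -11, 0],
    [-80, 0, -70, 0, 0, -11, 0],
    [-80, 0, -70, 0, 0, -11, 0],
    [-80, 0, -70, 0, 0, -11, 0]
  ],
  "newtons": 35
}}

```text
t: 15.05
tcp_pos: [0.5067, 0.2118, 0.2114]
tool_rot: [0.999, 0.044, 0.0, -0.001]
force: [-0.3, 0.3, -0.1]
gripper_width: 0.0238
```

```bash
python3 m3.py w13; python3 -c "
import m2
from h import *
m2.go('wrist','w13',dict(np.load('pics/st_w13.npz')),(40,205,190,370))
import cv2;im=cv2.imread('pics/w13.png');cv2.imwrite('pics/w13c.png',cv2.resize(im[60:200,205:365],(686,600),interpolation=cv2.INTER_CUBIC))"
```

```text
15.05 [0.50667911 0.21180736 0.21139824] yaw 5.045931881053484 [-0.25790199  0.27253413 -0.14066851] [ 0.00157402 -0.0066076  -0.04408108]
white 125 [295.472  99.16 ] [0.6154272  0.20879554] 0.03085091283600115 9.506911209221528
green 212 [295.77830189  81.46698113] [0.63361762 0.20988962] 0.049010045639438296 7.255423444019003
wrist w13 head c 584.824462890625 203.5730743408203 r 22.133634567260742 ztop 0.06117448290336788 green [0.63358458 0.21006944] ang 7.588886802111361 depth z green 0.052702227014324254
   white (np.int32(125), array([0.6154272 , 0.20879554]), np.float64(9.684435371805531))
```

View pics/w13.png

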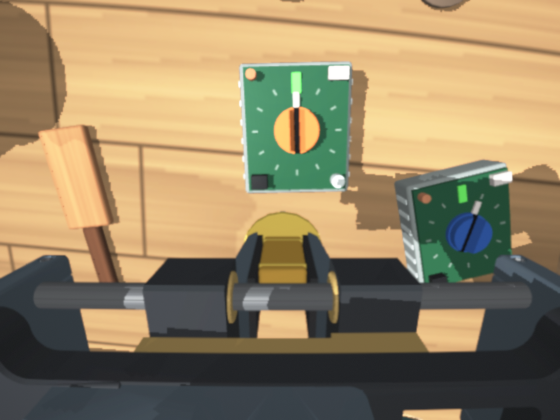

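View pics/w13c.png

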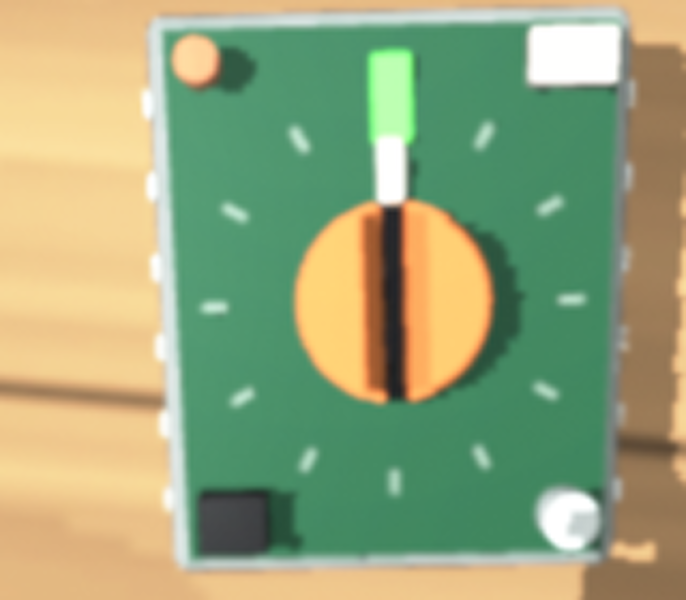

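The pointer and mark still line up, at crop (391,138) and (392,143). The blue trimmer looks unchanged. Next I'll return to the stand.

>>> {"method": "jog_arm", "body": {
  "commands": [
    [0, 20, -25, 0, 0, 0, 0],
    [-12, 75, -36, 0, 0, -4, 0],
    [-22, 130, -36, 0, 0, -9, 0],
    [-32, 185, -36, 0, 0, -13, 0],
    [-42, 240, -36, 0, 0, -18, 0],
    [-52, 295, -36, 0, 0, -22, 0],
    [-60, 350, -36, 0, 0, -26, 0],
    [-70, 400, -36, 0, 0, -29, 0],
    [-76.5, 444, -36, 0, 0, -31.3, 0],
    [-76.5, 444, -36, 0, 0, -31.3, 0],
    [-76.5, 444, -36, 0, 0, -31.3, 0],
    [-76.5, 444, -36, 0, 0, -31.3, 0]
  ],
  "newtons": 35
}}

```text
t: 16.6
tcp_pos: [0.4698, -0.2367, 0.2462]
tool_rot: [0.95, 0.312, 0.0, -0.001]
force: [0.4, -0.1, -0.2]
gripper_width: 0.0238
```

```bash
python3 - <<'E'
from h import *
st=telemetry.sense(); print(st['t'],st['tcp_pos'],np.degrees(2*np.arctan2(st['tool_rot'][1],st['tool_rot'][0])))
im,D=snap("scene","s14"); w,d=snap("wrist","w14"); Q=cloud("wrist",d,st); print(np.round([Q[r,283] for r in range(206,260,6)],4))
a=cv2.resize(im[90:190,155:255,::-1],(400,400),interpolation=cv2.INTER_CUBIC); b=cv2.resize(w[130:330,190:390,::-1],(400,400))
cv2.imwrite('pics/c14.png',np.hstack([a,b]))
E
```

```text
16.6 [ 0.46975574 -0.23665132  0.24623911] 36.37178091714014
[[ 0.4539 -0.2485  0.0342]
 [ 0.4913 -0.2208  0.233 ]
 [ 0.4884 -0.2229  0.2347]
 [ 0.4853 -0.2252  0.2354]
 [ 0.482  -0.2276  0.2353]
 [ 0.4789 -0.2299  0.2361]
 [ 0.4788 -0.23    0.2464]
 [ 0.4792 -0.2297  0.2575]
 [ 0.4791 -0.2298  0.2658]]
```

View pics/c14.png

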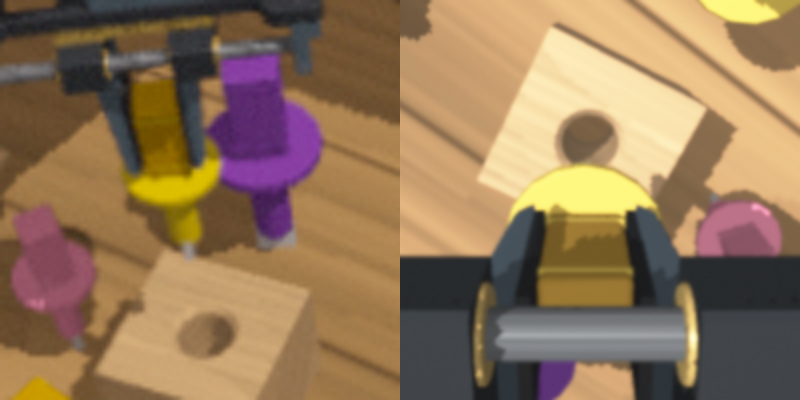

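>>> {"method": "jog_arm", "body": {
  "commands": [
    [0, 0, 40, 0, 0, 0, 0],
    [0, 0, 80, 0, 0, 0, 0],
    [0, 0, 110, 0, 0, 0, 0],
    [0, 0, 130, 0, 0, 0, 0],
    [0, 0, 142, 0, 0, 0, 0],
    [0, 0, 148, 0, 0, 0, 0],
    [0, 0, 148, 0, 0, 0, 0]
  ],
  "newtons": 35
}}

```text
t: 17.58
tcp_pos: [0.4701, -0.2364, 0.0986]
tool_rot: [0.95, 0.312, 0.0, -0.001]
force: [0.5, 0.1, -0.6]
gripper_width: 0.0238
```

>>> {"method": "jog_arm", "body": {
  "commands": [
    [0, 0, 0, 0, 0, 0, 45],
    [0, 0, 0, 0, 0, 0, 45],
    [0, 0, 0, 0, 0, 0, 60],
    [0, 0, 0, 0, 0, 0, 60],
    [0, 0, -20, 0, 0, 0, 60],
    [0, 0, -60, 0, 0, 0, 60],
    [0, 0, -110, 0, 0, 0, 60],
    [0, 0, -155, 0, 0, 0, 60],
    [0, 0, -155, 0, 0, 0, 60],
    [0, 0, -155, 0, 0, 0, 60]
  ],
  "newtons": 35
}}

```text
t: 18.82
tcp_pos: [0.4697, -0.2364, 0.253]
tool_rot: [0.95, 0.312, 0.0, -0.001]
force: [0.3, 0.5, -0.6]
gripper_width: 0.0547
```

```bash
python3 - <<'E'
from h import *
st=telemetry.sense(); print(st['t'],st['tcp_pos'],st['force'],st['gripper_width'])
im,D=snap("scene","s15"); w,d=snap("wrist","w15"); t,_=snap("top","t15"); Q=cloud("wrist",d,st)
win=np.zeros(d.shape,bool); win[130:265,225:345]=1
with np.errstate(invalid='ignore'):
    for lo,hi in((.128,.145),(.082,.095)):
        m=win&(Q[...,2]>lo)&(Q[...,2]<hi); p=Q[m]; print(len(p),np.median(p,0),np.percentile(p[:,2],[5,95]))
a=cv2.resize(im[90:190,155:255,::-1],(260,260),interpolation=cv2.INTER_CUBIC); b=cv2.resize(w[130:330,190:390,::-1],(260,260)); c=cv2.resize(t[100:240,120:300,::-1],(280,260),interpolation=cv2.INTER_CUBIC)
e=cv2.resize(im[190:345,250:400,::-1],(400,300),interpolation=cv2.INTER_CUBIC)
e=np.hstack([e,np.zeros((300,400,3),np.uint8)])
cv2.imwrite('pics/c15.png',np.vstack([np.hstack([a,b,c]),e]))
E
```

```text
18.825 [ 0.46968879 -0.23642347  0.25297507] [ 0.3184182   0.45836001 -0.62131488] 0.054745636875609315
587 [ 0.47125651 -0.23593098  0.13731179] [0.13349215 0.13858298]
2447 [ 0.47800924 -0.23220458  0.08275635] [0.08204976 0.08839235]
```

View pics/c15.png

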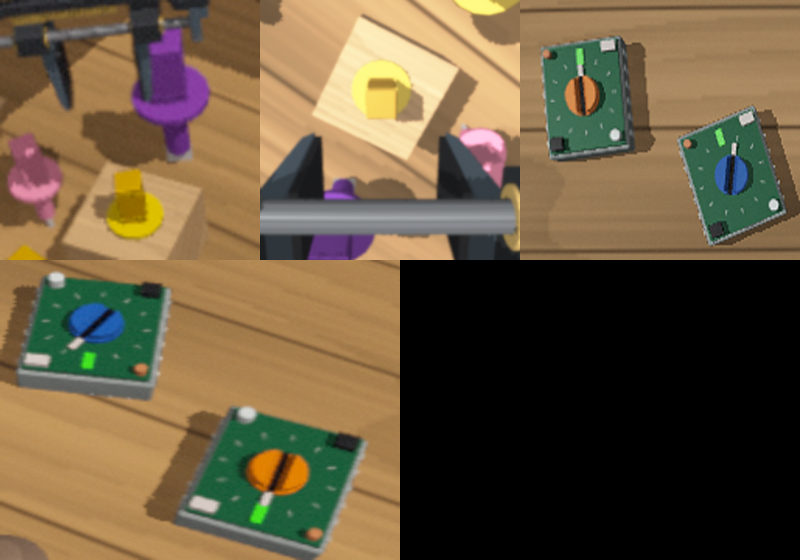

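```bash
python3 -c "
from h import *
print(ticket.job_done())"
```

```text
the job is handed in; nothing more can be done
None
```

The job is done and handed in at about 19 s of the 51 s allowed; no verdict is reported back. I took the small yellow tuner from its stand, turned the orange trimmer clockwise by about 67° to the green mark, hung the tool back and let go.

**Pointer:** seen from the wrist camera, the slot axis and the mark agree to within about 1°, and the scene camera agrees. Two readings of the pointer's blob centre were slightly off the mark, by 0.4° with the blade still in the slot and about 2° after I pulled it out. I put the 2° down to blob bias and left the setting.

**Tool:** it hangs upright with its handle top at 137 mm above the bench, against 136 mm expected. The gripper is open and clear of it.

**Blue trimmer:** it looks unchanged in the top and scene pictures.

**Problems along the way:**
- **First grasp:** I lifted before the fingers had finished closing, so they held the handle about 18 mm too high. I set the tool back in the stand and regripped it before going on.
- **Camera disagreement:** the top camera put the orange screw about 3 mm away from where the wrist camera did. I used the wrist value, and the blade went in without contact force.

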